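# Shut and fasten the display case at the rummage sale

### The arm

A 7-joint arm with a two-finger parallel gripper is mounted at the origin on the work surface. World frame = base frame: x ahead of the robot, y to its left, z up, the work surface at z = 0. Lengths are in m, angles in rad, forces in N, time in s.
With the tool pointing down it reaches from about 0.425 to 0.95 m from the base axis. Payload 16.7 kg.
Tool frame: the origin (TCP) lies on the centre line of the jaws, within the pads' length; the fingertips stand 17 mm ahead of it and the grasp point (between the pads) lies 2 mm behind it; z points along the fingers, y is the line along which they close (so a half turn about z gives the same grasp; the last joint's range is limited). The gripper opens to 94 mm and grips with 3 to 60 N. Pads are 16 mm wide; open, the fingers measure 119 mm over their backs; the gripper's body (75 mm by 177 mm) begins 78 mm behind the grasp point.
Start: joints at [1.058, 0.426, 0.074, 1.606, -0.034, 1.111, -0.067], TCP at [0.24, -0.631, 0.222] pointing down, gripper open.
Joint ranges: [-2.85, 2.85], [-0.5, 2.14], [-1.23, 1.37], [0.21, 2.46], [-1.02, 4.16], [0.16, 2.05], [-2.73, 2.73]. Speed limits (rad/s): [1.89, 1.89, 2.39, 2.39, 3.01, 3.01, 3.01].

### API

Orientations are given as a unit quaternion [w, x, y, z].
In Python, from rig import bot gives the robot as it stands. The module is installed in compiled form; this text tells all that it offers. Calls block until the motion is done:
- bot.move_ptp(position, orientation): joint-space move of the TCP to a pose.
- bot.move_straight(position, ori=None, vel=0.15, f_stop=None): straight line of the TCP; ori=None keeps the orientation; vel is the mean speed in m/s. With f_stop (N) it stops when the force on the tool has changed by that much, and returns True; else False.
- bot.set_joints(angles): joint-space move.
- bot.grip(opening): opening from 0.0 (shut) to 1.0 (fully open); the grip force is fixed at half the most; returns when the fingers have stopped.
- bot.wait(seconds).
- bot.inverse_kinematics(position, orientation): joint angles nearest the present ones, or None.
- bot.capture(name): name is "side" or "top" or "wrist"; returns a dict with "frame" (420x560x3 uint8, blue, green, red), "fx", "fy", "cx", "cy" (pixels), "rvec" (rotation vector, rad) and "tvec" (3), from world to camera coordinates, as OpenCV has them. Camera axes: x right, y down, z forward; pixel columns grow to the right and rows downward; lengths in m; the calibration is good to about 2 mm. A picture is of the moment at which its call begins. There is no depth.
A pose or a line that the arm cannot do raises bot.MotionError and nothing moves.
- bot.sign_off(): hands the job in; it is judged then, once.
Readings, each from a call of its own:
- bot.current_t(): time.
- bot.current_joint_positions(): joint angles.
- bot.current_joint_vel(): joint speeds.
- bot.current_joint_torque(): joint torques, N m.
- bot.current_ee_pos(): TCP position.
- bot.current_eef_rot(): TCP orientation.
- bot.current_wrist_force(): force on the tool from outside, world axes, zero at the start.
- bot.current_ft_torque(): the same for the moment, N m.
- bot.current_grip_width(): opening from 0.0 (shut) to 1.0 (fully open).
- bot.current_finger_force(): force on a finger pad.
Only numpy, scipy, OpenCV 4.12 (cv2) and the standard library are available. Lean on these libraries where they do the work, as an engineer would, in place of code of your own. Each camera call takes 0.05 s, during which the arm holds its last target. There are 200 camera calls.

### The job

Shut the lid of the wooden display case, then turn the latch handle clockwise (seen from above) by its knob so that it rides up over the cam and drops fully into the low notch, and leave it there. Feel for the notch and do not force the handle against the stop just beyond it; leave the other goods where they are.

Things in the scene. Friction and masses are not known exactly. Their poses are not given: they have to be found in the camera images.
- case: Wooden display case, fixed: a tray 180 (x) x 300 (y) x 70 mm tall. Origin: centre of the tray's underside, on the table; its front looks along its own -x, roughly to the robot. In front stands a ledge 95 (x) x 120 (y) mm, 55 mm high, x = -90 to -185 mm, which carries the latch. Its place varies by several cm, its yaw by up to 15 degrees.
- lid (a joint): The lid: clear pane (3 mm below the frame's top) in a dark 28 mm frame, 180 x 300 x 9 mm, 0.4 kg, hinged on the tray's far rim (case x = +90 mm, 70 mm above the table). 0 rad is shut, its top 80 mm above the table; positive is open. Starts 0.45 to 0.8 rad open; a stiff hinge stays where it is left and shuts with a few newtons from above.
- latch_base: Round steel latch base on the ledge, 74 mm across. Origin: centre of its underside, on the latch's upright turning axis, 55 mm above the table, 135 mm in front of the case's origin. Cam blocks of 28 mm radius about the axis carry a pin under the handle: clockwise a flat shelf, a ramp, a short crest, a narrow low notch, then a fixed stop.
- latch_axis (a point): Same point as the origin of latch_base. The cam ring was fitted by hand, so the angle of the notch is not exact: the handle may seat anywhere from 0.85 to 1.8 rad of turn. Riding over the crest takes some 4 to 9 N sideways at the knob; more than about 18 N at the knob against the stop (70 N at the cam) strains the latch.
- latch_handle: Steel latch handle with knob and tongue. Origin on the turning axis; when seated, at the underside of latch_base. The bar, 16 mm wide, 27 to 37 mm above the origin, runs along its own -y to the knob; the short tongue on the +y side comes to lie over the lid's front edge. It is free to rise against a spring of 18 to 25 N that pulls it down.
- latch_turn (a joint): Turn of the handle about the upright axis, rad. At 0 the knob lies on the case's -y side of the axis (bar parallel to the case's front); it grows clockwise seen from above, the knob swinging to the case's -x (robot) side, at 1.57 straight towards it. Starts at 0 to 0.15.
- lid_edge (a point): Middle of the upper face of the lid's front frame bar (bar 28 mm wide), 166 mm from the hinge line.
- knob (a point): Middle of the upright black knob on the handle, a cylinder 18 mm across and 40 mm tall, standing on the bar 80 mm from the turning axis; this point is 20 mm above the upper face of the bar and 20 mm below the knob's top.
- latch_lift (a joint): Height of the handle above its seat in the notch, m. It starts at about 0.006 on the shelf, rises to about 0.011 on the crest, and falls to about 0 only in the notch.
- mug: White mug, 72 mm across, 85 mm tall, on the table left of the latch ledge; leave alone. Origin at the centre of its underside.
- card_box: Small cardboard box 60 x 50 x 35 mm on the table to the right of the latch ledge; leave alone. Origin at the centre of its underside.
- tin: Plain metal tin, 52 mm across, 60 mm tall, on the table left of the case's front; leave alone. Origin at the centre of its underside.
- book: Black book 150 x 210 x 28 mm lying on the table far left; leave alone. Origin at the centre of its underside.
- book2: Green book 120 x 170 x 20 mm lying on the black one; leave alone. Origin at the centre of its underside.
- plate: White plate, 170 mm across, lying on the table at the right; leave alone. Origin at the centre of its underside.

How it is judged:
By the outcome, as a careful person would: the job done as asked, in the order asked, and still so for the second after the job is handed in, with the robot touching nothing.
It also fails if it takes over 67 s, if anything falls off the work surface, if the arm or the gripper's body presses on something with over 40 N, if the wrist force passes 120 N, or if a joint passes its speed limit or range.

## Working session

There is one attempt and no reset: what is moved stays moved. The work goes in short steps, each a Python script; the robot and the scene stay as the last script left them, time stands still between calls to the robot, and variables do not carry over. Pictures are saved under pics/ and viewed, at most 10 in all, crops included, and the job is handed in when it is done.

```bash
mkdir -p pics; cat > h.py <<'E'
import numpy as np, cv2, json
from rig import bot
def snap(cam,name):
    d=bot.capture(cam); cv2.imwrite(f'pics/{name}.png',d['frame'])
    np.savez(f'pics/{name}.npz',K=np.array([[d['fx'],0,d['cx']],[0,d['fy'],d['cy']],[0,0,1.]]),r=np.array(d['rvec'],float),t=np.array(d['tvec'],float)); return d
def cal(name):
    z=np.load(f'pics/{name}.npz'); return z['K'],z['r'].reshape(3),z['t'].reshape(3)
def ray(name,u,v,z):
    K,r,t=cal(name); R=cv2.Rodrigues(r)[0]; c=-R.T@t; d=R.T@np.linalg.inv(K)@[u,v,1.]
    return c+d*(z-c[2])/d[2]
def proj(name,P):
    K,r,t=cal(name); return cv2.projectPoints(np.array(P,float).reshape(-1,1,3),r,t,K,None)[0].reshape(-1,2)
E
python3 - <<'E'
from h import *
snap('top','top0'); snap('side','side0')
print(bot.current_t(),bot.current_ee_pos(),bot.current_eef_rot(),bot.current_wrist_force())
for n in('top0','side0'):
    K,r,t=cal(n);print(K[0,0],-cv2.Rodrigues(r)[0].T@t)
E
```

```text
0.1 [ 0.24000301 -0.63047584  0.22182421] [-5.74845510e-04  9.83511925e-01  1.80842316e-01 -1.42172945e-04] [-0.08718835  0.37517572 -0.18456011]
528.4287095431395 [ 0.38252944 -0.01434292  1.6910339 ]
491.6531112714189 [-0.11709654  0.76837975  0.88772457]
```

View pics/top0.png

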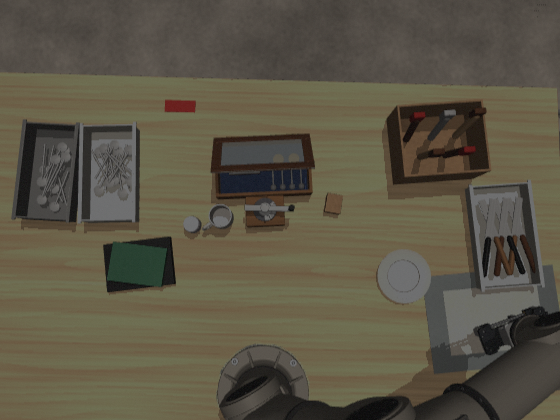

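View pics/side0.png

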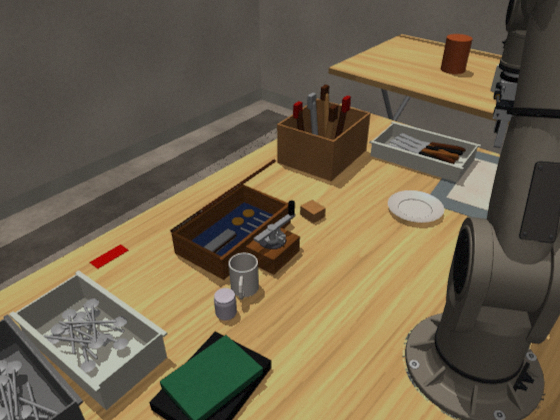

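The top view shows the case at about (264,165), the latch axis near (265,209) and the knob at (291,208). The mug is at (221,217) and the card box at (334,204). I'll enlarge both views.

```bash
python3 - <<'E'
from h import *
a=cv2.imread('pics/top0.png')[125:235,195:350]; cv2.imwrite('pics/c1.png',cv2.resize(a,None,fx=5,fy=5,interpolation=cv2.INTER_CUBIC))
b=cv2.imread('pics/side0.png')[150:300,165:335]; cv2.imwrite('pics/c2.png',cv2.resize(b,None,fx=4,fy=4,interpolation=cv2.INTER_CUBIC))
E
```

```text
(no output)
```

View pics/c1.png

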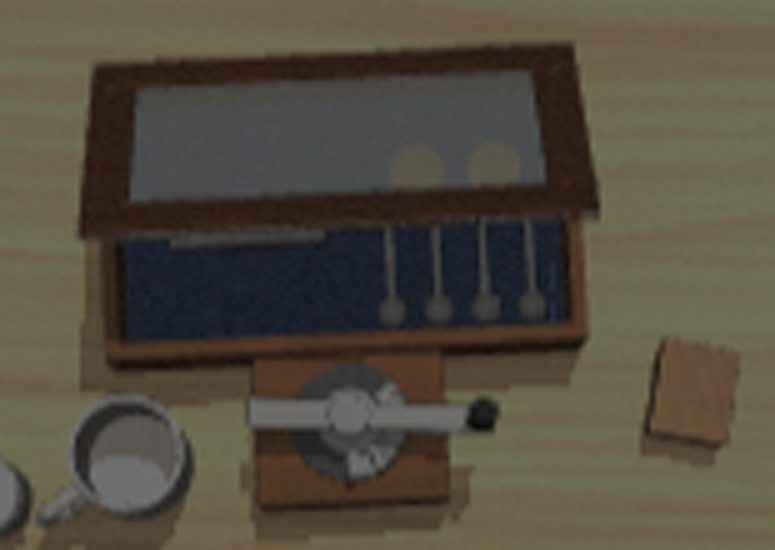

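View pics/c2.png

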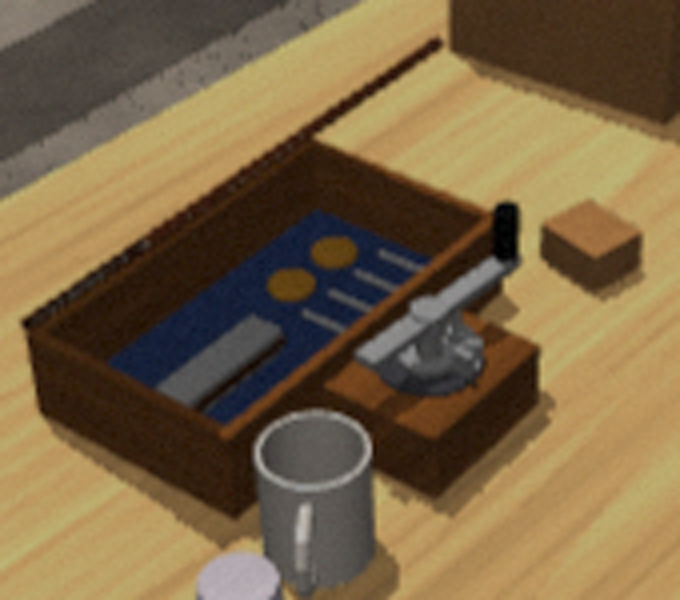

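```bash
cat > fit.py <<'E'
from h import *
from scipy.optimize import least_squares
T=lambda a,b:(195+a/5-.4,125+b/5-.4); S=lambda a,b:(165+a/4-.4,150+b/4-.4)
obs=[ # view, pixel, kind, local
('top0',T(258,500),'c',(-.185,.06,.055)),('top0',T(448,493),'c',(-.185,-.06,.055)),
('top0',T(107,355),'c',(-.09,.15,.07)),('top0',T(587,332),'c',(-.09,-.15,.07)),
('side0',S(235,437),'c',(-.09,.15,.07)),('side0',S(238,515),'c',(-.09,.15,0)),('side0',S(30,330),'c',(.09,.15,.07)),
('side0',S(435,437),'c',(-.185,.06,.055)),('side0',S(540,348),'c',(-.185,-.06,.055)),('side0',S(432,495),'c',(-.185,.06,0)),
('top0',T(482,408),'h',(0,-.08,.137)),('side0',S(507,208),'h',(0,-.08,.137)),('side0',S(505,257),'h',(0,-.08,.098)),
('top0',T(350,412),'h',(0,0,.105)),
('top0',T(80,236),'l',(-.18,.15,.001)),('top0',T(598,216),'l',(-.18,-.15,.001))]
def loc(p,k,q):
    x,y,yaw,tu,li=p; q=np.array(q,float)
    if k=='h': c,s=np.cos(-tu),np.sin(-tu); q=np.array([-.135+c*q[0]-s*q[1],s*q[0]+c*q[1],q[2]])
    if k=='l': c,s=np.cos(li),np.sin(li); q=np.array([.09+c*q[0]+s*q[2],q[1],.07-s*q[0]+c*q[2]])
    c,s=np.cos(yaw),np.sin(yaw); return np.array([x+c*q[0]-s*q[1],y+s*q[0]+c*q[1],q[2]])
def res(p): return np.concatenate([proj(v,loc(p,k,q))[0]-px for v,px,k,q in obs])
if __name__=='__main__':
    r=least_squares(res,[.6,0,0,.05,.6],loss='soft_l1')
    print(r.x); print(res(r.x).reshape(-1,2).round(1).tolist()); np.save('p.npy',r.x)
    p=r.x
    for k,q in (('c',(-.135,0,.055)),('h',(0,-.08,.118)),('l',(-.166,0,.01))): print(loc(p,k,q))
E
python3 fit.py
```

```text
[0.69507444 0.01833643 0.07380231 0.08929572 0.77489309]
[[-0.2, 1.1], [0.5, 0.7], [-0.5, 0.4], [0.3, 0.6], [-2.3, -0.6], [-1.1, 0.3], [-1.5, -0.2], [-0.3, -0.6], [0.1, -2.2], [0.7, 0.8], [0.3, 0.7], [-0.1, -0.8], [0.2, -1.3], [-0.1, -0.0], [-0.3, 0.4], [0.5, -0.3]]
[0.56044193 0.00838216 0.055     ]
[ 0.55920251 -0.07160823  0.118     ]
[0.67352335 0.01674302 0.19328515]
```

```bash
cat >> h.py <<'E'
from scipy.spatial.transform import Rotation
def down(a):
    y=np.array([np.cos(a),np.sin(a),0]); z=np.array([0,0,-1.]); q=Rotation.from_matrix(np.column_stack([np.cross(y,z),y,z])).as_quat()
    return [float(v) for v in (q[3],q[0],q[1],q[2])]
E
python3 - <<'E'
from h import *; from fit import loc
p=np.load('p.npy'); yaw=p[2]
for f in np.arange(.0,1.85,.3):
    P=loc([*p[:3],f,0],'h',(0,-.08,.125)); print(f,P.round(3),np.round(bot.inverse_kinematics(P.tolist(),down(yaw-f)) or [],2))
o=down(yaw-np.pi/2)
def tgt(l,dz): P=loc([*p[:4],l],'l',(-.162,-.0,.01)); P[2]+=.017+dz; return P.tolist()
for l in(.8,.4,0): print(tgt(l,0),np.round(bot.inverse_kinematics(tgt(l,0),o) or [],2))
bot.grip(0)
bot.move_ptp(tgt(p[4],.06),o)
print(bot.current_t(),bot.current_joint_positions())
f0=np.array(bot.current_wrist_force())
bot.move_straight(tgt(p[4],.012),vel=.15)
for l in np.append(np.linspace(p[4]-.05,.1,5),.03):
    s=bot.move_straight(tgt(l,0),vel=.1,f_stop=25); print(round(l,2),s,np.round(np.array(bot.current_wrist_force())-f0,1),bot.current_t())
    if s: break
else:
    s=bot.move_straight(tgt(-.04,0),vel=.03,f_stop=10); print(s,bot.current_ee_pos(),np.round(np.array(bot.current_wrist_force())-f0,1),bot.current_t())
E
```

```text
Traceback (most recent call last):
ValueError: The truth value of an array with more than one element is ambiguous. Use a.any() or a.all()
```

```bash
cat > s1.py <<'E'
from h import *; from fit import loc
p=np.load('p.npy'); yaw=p[2]
def ik(P,o):
    r=bot.inverse_kinematics(P,o); return None if r is None else np.round(r,2)
for f in np.arange(.0,1.85,.3):
    P=loc([*p[:3],f,0],'h',(0,-.08,.125)); print(f,P.round(3),ik(P.tolist(),down(yaw-f)))
o=down(yaw-np.pi/2)
def tgt(l,dz): P=loc([*p[:4],l],'l',(-.162,-.0,.01)); P[2]+=.017+dz; return P.tolist()
for l in(.8,.4,0): print(tgt(l,0),ik(tgt(l,0),o))
bot.grip(0)
bot.move_ptp(tgt(p[4],.06),o)
print(bot.current_t(),bot.current_joint_positions())
f0=np.array(bot.current_wrist_force())
bot.move_straight(tgt(p[4],.012),vel=.15)
for l in np.append(np.linspace(p[4]-.05,.1,5),.03):
    s=bot.move_straight(tgt(l,0),vel=.1,f_stop=25); print(round(l,2),s,np.round(np.array(bot.current_wrist_force())-f0,1),bot.current_t())
    if s: break
else:
    s=bot.move_straight(tgt(-.04,0),vel=.03,f_stop=10); print(s,bot.current_ee_pos(),np.round(np.array(bot.current_wrist_force())-f0,1),bot.current_t())
E
python3 s1.py
```

```text
0.0 [ 0.566 -0.071  0.125] [ 0.42  0.41 -0.51  1.91  0.25  0.89 -0.14]
0.3 [ 0.543 -0.07   0.125] [ 0.4   0.37 -0.47  1.96  0.22  0.86 -0.41]
0.6 [ 0.52  -0.061  0.125] [ 0.36  0.33 -0.44  2.01  0.18  0.84 -0.7 ]
0.8999999999999999 [ 0.502 -0.046  0.125] [ 0.32  0.3  -0.42  2.06  0.16  0.82 -1.02]
1.2 [ 0.488 -0.026  0.125] [ 0.28  0.27 -0.41  2.09  0.15  0.81 -1.35]
1.5 [ 0.481 -0.003  0.125] [ 0.25  0.26 -0.43  2.1   0.15  0.8  -1.7 ]
1.7999999999999998 [0.481 0.021 0.125] [ 0.21  0.27 -0.45  2.1   0.16  0.81 -2.05]
[0.6794242314713229, 0.017179311424724175, 0.21017875381919437] [ 0.11  0.46 -0.31  1.59  0.15  1.12 -1.74]
[0.6399073246256755, 0.014257565762399445, 0.15929638139403024] [ 0.12  0.45 -0.32  1.73  0.16  0.99 -1.76]
[0.6232704340373437, 0.013027490668189907, 0.097] [ 0.1   0.49 -0.29  1.82  0.18  0.86 -1.77]
4.275 [ 0.12924683  0.41753435 -0.3417637   1.53035564  0.14561458  1.21894188
 -1.73383515]
0.72 False [-0.2  0.8 -0.7] 5.075
0.57 False [-0.3  0.4 -0.8] 5.475
0.41 False [-0.9  0.4 -0.8] 5.875
0.26 False [ 0.1  0.  -0.5] 6.275
0.1 False [-0.1  0.2  0.3] 6.675
0.03 False [-0.6  0.6 -0.3] 6.9417
True [0.62396827 0.01311581 0.09677416] [-3.7 -0.1  9. ] 7.2417
```

```bash
python3 - <<'E'
from h import *
P=bot.current_ee_pos(); bot.move_straight([P[0],P[1],.16],vel=.2)
bot.move_straight([.56,-.25,.22],vel=.3)
snap('top','top1'); snap('side','side1')
a=cv2.imread('pics/top1.png')[125:235,195:350]; b=cv2.imread('pics/side1.png')[150:300,165:335]
cv2.imwrite('pics/c3.png',np.hstack([cv2.resize(a,(400,440)),cv2.resize(b,(400,440))]))
print(bot.current_t())
E
```

```text
8.8833
```

View pics/c3.png

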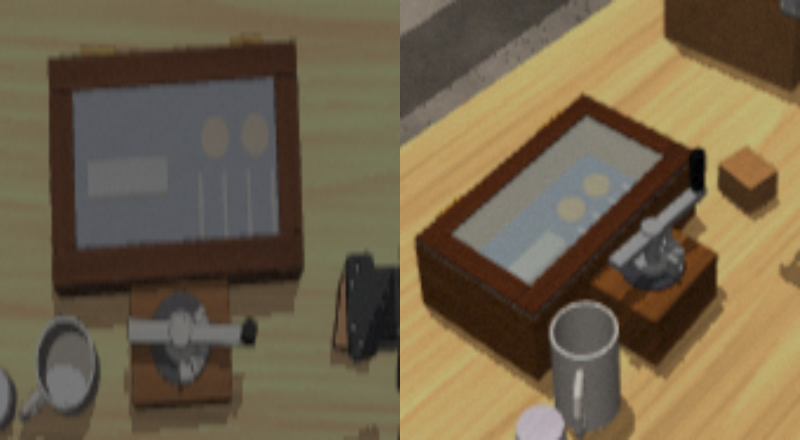

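The lid is shut, with its frame flush on the tray. The knob is still at about (248,330) in the left half. Next I'll cage the knob and turn the handle in small, force-monitored steps.

```bash
cat > turn.py <<'E'
from h import *; from fit import loc
p=np.load('p.npy'); yaw=p[2]
def pose(f,z=.125): return loc([*p[:3],f,0],'h',(0,-.08,z)).tolist(), down(yaw-f)
def ft(f,f0):
    F=np.mean([bot.current_wrist_force() for _ in range(3)],0)-f0; a=yaw+np.pi-f
    return -(F[0]*np.cos(a)+F[1]*np.sin(a)), F
def tool_phi():
    d=np.array(bot.current_ee_pos())[:2]-loc(p,'c',(-.135,0,0))[:2]; a=np.arctan2(d[1],d[0])-yaw
    return -(a+np.pi/2)
def run(f,end,f0,step=.025,limit=13,fs=5,peak=0,drop=True):
    while f<end:
        f=min(f+step,end); P,o=pose(f); s=bot.move_straight(P,o,vel=.02,f_stop=fs); a=tool_phi(); t,F=ft(a,f0); peak=max(peak,t)
        if s: f=a
        print(f'{a:.3f} {t:.1f} {F[2]:.1f} {"S" if s else ""}',end=' | ')
        if t>limit or (drop and peak>3.5 and t<.35*peak): print('BREAK',end=''); break
    print('\nt',bot.current_t(),'peak',peak); return a
E
python3 - <<'E'
from turn import *
bot.grip(.36); print(bot.current_grip_width()*94)
P,o=pose(p[3],.195); bot.move_ptp(P,o); f0=np.array(bot.current_wrist_force())
P,o=pose(p[3]); print(bot.move_straight(P,o,vel=.1,f_stop=6),bot.current_ee_pos(),bot.current_t())
f0=np.mean([bot.current_wrist_force() for _ in range(5)],0); np.save('f0.npy',f0); print(f0)
run(tool_phi(),1.0,f0)
E
```

```text
33.76686610337291
False [ 0.55953962 -0.07155663  0.1254514 ] 11.4667
[0.19224145 0.37354603 0.66802899]
0.108 -0.2 -0.8  | 0.135 -0.1 0.2  | 0.160 -1.0 -0.3  | 0.185 -0.6 -0.9  | 0.211 0.5 -1.7  | 0.234 1.2 -0.3  | 0.263 0.3 -0.1  | 0.289 0.7 -1.1  | 0.310 1.5 -0.9  | 0.339 0.1 -1.0  | 0.360 0.8 -1.1  | 0.388 -0.6 -1.1  | 0.413 -0.1 -0.4  | 0.438 0.7 -0.5  | 0.460 0.8 -0.7  | 0.488 0.5 -0.5  | 0.511 -0.4 -0.7  | 0.535 0.2 -0.9  | 0.562 0.1 -0.4  | 0.585 1.6 -1.1  | 0.613 0.5 0.3  | 0.632 2.8 -0.8  | 0.659 1.9 0.6  | 0.678 5.4 0.5  | 0.706 3.4 1.7  | 0.727 5.8 1.7  | 0.757 2.9 1.9  | 0.778 6.2 1.7  | 0.805 4.5 2.6  | 0.826 7.8 2.7  | 0.851 7.0 4.3  | 0.880 5.0 2.7  | 0.910 4.5 1.8  | 0.937 3.4 1.7  | 0.956 6.5 1.2  | 0.987 3.2 1.3  | 1.000 4.3 3.6  | 
t 20.7167 peak 7.791401269696902
```

```bash
sed -i 's/t<.35\*peak/t<1.2/' turn.py; python3 - <<'E'
from turn import *
run(tool_phi(),1.95,np.load('f0.npy'),limit=11,peak=7)
E
```

```text
1.035 -0.0 -0.7  | BREAK
t 20.9667 peak 7
```

```bash
python3 - <<'E'
from turn import *
f0=np.load('f0.npy'); bot.wait(.3); print(ft(tool_phi(),f0))
run(tool_phi(),1.35,f0,step=.015,limit=3.5,fs=4,drop=False)
d=snap('side','side2'); snap('top','top2')
b=cv2.imread('pics/side2.png')[150:300,165:335]; a=cv2.imread('pics/top2.png')[125:235,195:350]
cv2.imwrite('pics/c4.png',np.hstack([cv2.resize(a,(400,440)),cv2.resize(b,(400,440))]))
E
```

```text
(np.float64(1.1040286066454164), array([ 0.25435975, -1.17300644, -0.39728789]))
1.044 0.1 0.3  | 1.059 -0.3 -0.3  | 1.071 1.6 -0.2  | 1.092 -0.8 -0.8  | 1.104 1.4 -1.1  | 1.121 -0.6 -0.4  | 1.135 0.0 -1.1  | 1.146 2.1 -1.3  | 1.167 0.2 -0.6  | 1.180 0.3 -1.2  | 1.194 -0.4 -1.3  | 1.208 0.2 -0.2  | 1.224 0.3 -0.9  | 1.239 0.1 -1.0  | 1.253 0.5 -0.5  | 1.269 0.5 -0.5  | 1.284 0.2 -2.0  | 1.299 -0.1 -0.3  | 1.313 0.0 -0.9  | 1.328 0.9 -0.5  | 1.340 2.8 -1.4  | 1.347 4.3 -0.4  | BREAK
t 26.7667 peak 4.299393159899055
```

View pics/c4.png

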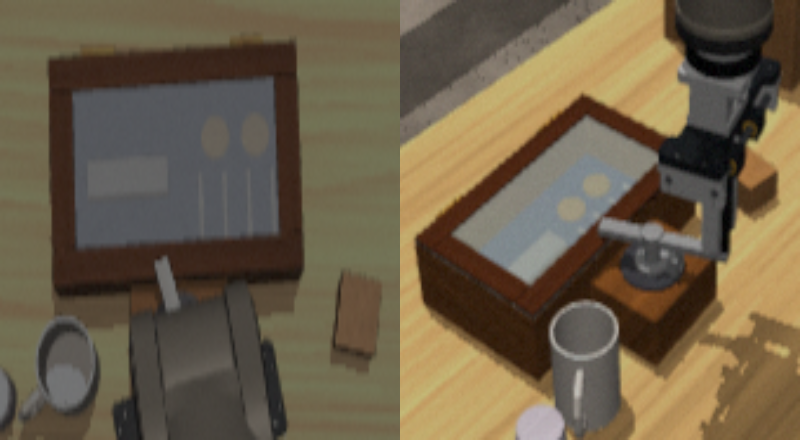

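```bash
python3 - <<'E'
from h import *; from fit import loc
p=np.load('p.npy'); h=[loc(p,'c',(-.135,0,.055+z)) for z in(.048,.054,.042,.053)]
q=proj('side1',h); print('expected dv shelf->seat, shelf->crest', q[2]-q[1], q[3]-q[1],q[1])
a=cv2.imread('pics/side1.png',0);b=cv2.imread('pics/side2.png',0)
c=np.hstack([cv2.resize(i[215:265,235:310],None,fx=5.2,fy=8*.65,interpolation=cv2.INTER_CUBIC) for i in(a,b)])
cv2.imwrite('pics/c5.png',cv2.convertScaleAbs(c,alpha=1.5))
E
```

```text
expected dv shelf->seat, shelf->crest [0.05775808 3.63642388] [0.00483774 0.30458208] [271.26922901 222.80862827]
```

View pics/c5.png

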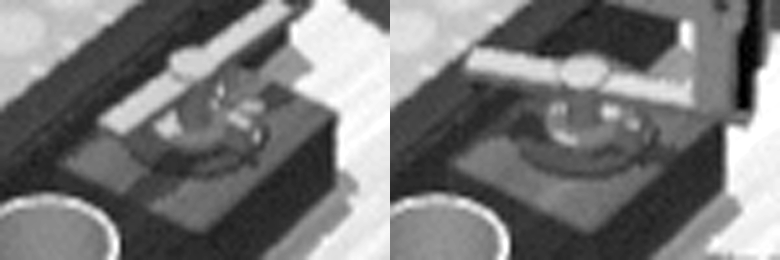

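The hub has dropped about 1.9 px from its height on the shelf. Seating predicts about 1.8 px (6 mm), so the handle is in the notch. I'll back off, retreat and check with a clear view.

```bash
python3 - <<'E'
from turn import *
P,o=pose(tool_phi()-.1); bot.move_straight(P,o,vel=.03); print(ft(tool_phi(),np.load('f0.npy')))
P[2]=.2; bot.move_straight(P,o,vel=.15); print(bot.current_wrist_force())
bot.move_straight([.5,-.28,.25],vel=.25)
snap('side','side3'); snap('top','top3'); print(bot.current_t())
a=cv2.imread('pics/side1.png',0);b=cv2.imread('pics/side3.png',0)
b3=cv2.resize(b[195:280,215:315],(400,340),interpolation=cv2.INTER_CUBIC); t=cv2.resize(cv2.imread('pics/top3.png',0)[160:235,225:315],(400,340),interpolation=cv2.INTER_CUBIC)
cv2.imwrite('pics/c6.png',cv2.convertScaleAbs(np.hstack([t,b3]),alpha=1.4))
# seated-handle prediction of knob top & hub
for f in (1.1,1.2,1.25,1.3,1.4):
  for dz in(0,.006,.011):
    k=[loc([*p[:3],f,0],'h',(0,-.08,.132+dz))]; print(f,dz,proj('side3',k).round(1),proj('top3',k).round(1))
E
```

```text
(np.float64(-0.3559633707045239), array([ 0.24961424,  0.48841234, -0.64488019]))
[-0.24640358 -0.20702099 -0.35779953]
29.2417
1.1 0 [[302.  218.6]] [[277.7 229.4]]
1.1 0.006 [[302.  216.8]] [[277.7 229.2]]
1.1 0.011 [[302.1 215.2]] [[277.8 229.1]]
1.2 0 [[301.4 220.5]] [[275.3 230.6]]
1.2 0.006 [[301.5 218.6]] [[275.3 230.4]]
1.2 0.011 [[301.5 217. ]] [[275.3 230.3]]
1.25 0 [[301.  221.4]] [[274.  231.1]]
1.25 0.006 [[301.1 219.5]] [[274.1 231. ]]
1.25 0.011 [[301.1 217.9]] [[274.1 230.8]]
1.3 0 [[300.6 222.3]] [[272.8 231.5]]
1.3 0.006 [[300.6 220.4]] [[272.8 231.4]]
1.3 0.011 [[300.7 218.8]] [[272.8 231.3]]
1.4 0 [[299.4 224.1]] [[270.2 232.3]]
1.4 0.006 [[299.5 222.2]] [[270.2 232.1]]
1.4 0.011 [[299.5 220.6]] [[270.2 232. ]]
```

View pics/c6.png

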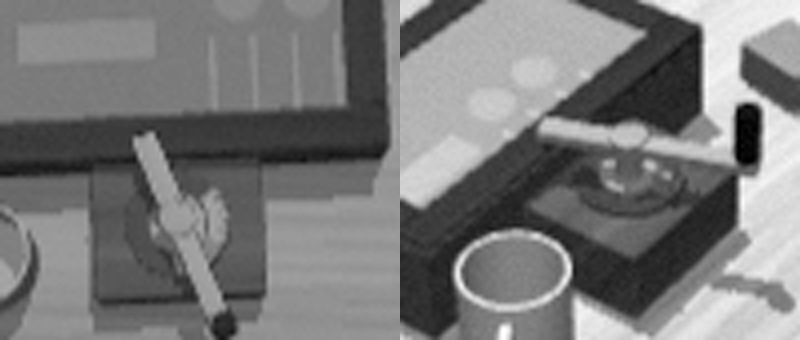

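The knob top is at about (275,230.6) in the top view and (302,222) in the side view. That matches the handle seated at about 1.22 rad. The tongue lies over the lid's front edge, and the mug and box have not moved.

```bash
python3 -c "
from rig import bot
print(bot.sign_off())"
```

```text
the job is handed in; nothing more can be done
None
```

I shut the lid, turned the latch clockwise over the cam until it dropped into the notch at about 1.22 rad, and handed the job in at about 29 s; the handle was not forced against the stop (about 4 N at the last push).

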